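Zero the dial gauge on the high point of a feed cam

TASK

We are setting up the feed cam of a frame-milling machine. Turn the cam by its bar handle until its high point bears on the sprung plunger of the dial gauge; then turn the gauge's knurled bezel until the zero mark stands at the tip of the pointer, to within one division, and leave both standing like that. Do not disturb the loose things on the bench.

Things in the scene. Friction and masses are not known exactly. Their poses are not given: they have to be found in the camera images.
- rig: Aluminium plate 150 x 300 x 20 mm, screwed to the bench, that carries the cam's cream bearing (at its -y end) and the dial gauge (at its +y end); both stay fixed to it. Origin: centre of its underside; y along its length; the gauge is read from its -x side. The cam's upright axis passes through y = -64 mm, the middle of the dial's case through y = +66 mm, both at x = 0.
- cam_grip (a point): Point on the cam's upright axis at the height to grip its handle, 113 mm above the bench. The handle is a black bar 80 mm long, 14 mm wide, 32 mm high (91 to 123 mm above the bench), centred on the axis, lying along the line from the axis to the cam's high point, on a hub 32 mm wide (83 to 91 mm). x axis: from the axis towards the high point, turning with the cam; z up.
- cam_high (a point): The cam's high point: the point of its rim farthest from its axis, 50 mm out, 75 mm above the bench. The cam is an eccentric: a plain round steel disc 80 mm across and 16 mm thick (67 to 83 mm above the bench), mounted 10 mm off its centre. A dark line is scribed on its top from the hub to the high point.
- cam (a joint): Angle of the cam, rad: 0 when its high point bears squarely on the plunger, growing counter-clockwise seen from above; no stops. It starts 0.5 to 1.35 on the positive side. It turns stiffly (about 0.12 N m) and stays where it is left.
- dial_center (a point): Centre of the front face of the gauge's bezel, about 97 mm above the bench, fixed to the gauge. z axis: straight out of the dial, leaning 25 degrees (0.44 rad) from vertical towards the plate's -x; x axis: up the slope of the dial (12 o'clock); y axis: to the left as one reads the dial. The bezel turns about z.
- gauge: The dial gauge's case, origin at the centre of its back, 34 mm behind the bezel's front face, axes as for dial_center. The steel case is 56 mm across and 20 mm deep, held from behind by a post. The 8 mm stem and 5 mm sprung plunger leave it towards -y and a 9 mm cap towards +y, both centred 24 mm behind the bezel's front face. The plunger pushes with under 2 N.
- bezel (a joint): Angle of the bezel, rad, growing counter-clockwise seen from in front of the dial. The bezel is a knurled steel ring 60 mm across and 14 mm deep; the white dial face with its scale of 50 divisions turns with it. It turns with about 0.05 N m and stays where it is left; stops at -3.1 and 3.1.
- zero_mark (a point): The zero of the scale: the inner tip of the black triangle on the bezel, 22 mm from the dial's centre, 1.8 mm behind the front face.
- pointer_tip (a point): Tip of the gauge's black pointer, 22 mm from the dial's centre, 1.8 mm behind the front face (its tail is short and blunt). Worked by the plunger: clockwise as that is pushed in, one turn for 10 mm. With the cam on its high point it stands still, within 0.35 rad of 12 o'clock, differing from start to start; the zero mark then lies 0.35 to 1.45 rad clockwise of it.
- frame_front: Loose bystander: amber spectacle front, 144 x 50 x 5 mm, origin at the centre of its underside.
- cutter_block: Loose bystander: wooden block with five upright cutters, 110 x 55 mm, 66 mm high, origin at the centre of its underside.
- wrench: Loose bystander: steel wrench 170 mm long, lying flat, origin near the middle of its underside.
- brush: Loose bystander: bench brush 190 mm long, lying flat, origin near the middle of its underside.

How it is judged:
By the outcome, as a careful person would: the job done as asked, in the order asked, and still so for the second after the job is handed in, with the robot touching nothing.
It also fails if it takes over 51 s, if anything falls off the work surface, if the arm or the gripper's body presses on something with over 40 N, if the wrist force passes 120 N, or if a joint passes its speed limit or range.

ROBOT

A 6-joint arm with a two-finger parallel gripper is mounted at the origin on the work surface. World frame = base frame: x ahead of the robot, y to its left, z up, the work surface at z = 0. Lengths are in mm, angles in rad, forces in N, time in s.
With the tool pointing down it reaches from about 350 to 875 mm from the base axis. Payload 4.2 kg.
Tool frame: the origin (TCP) lies midway between the tips of the shut fingers; the grasp point (between the pads) lies 19 mm behind it (tcp_to_grasp is the distance from the TCP to the grasp point, in mm); z points along the fingers, y is the line along which they close (so a half turn about z gives the same grasp; the last joint's range is limited). The gripper opens to 85 mm and grips with 20 to 120 N. Pads are 22 mm wide; open, the fingers measure 114 mm over their backs; the gripper's body (76 mm by 85 mm) begins 54 mm behind the grasp point. The pads swing forward as they close: fully open they stand 13 mm farther back than shut.
Start: joints at [-1.023, 0.385, 0.008, 0, -1.194, -0.259], TCP at [178.017, -599.09, 231.312] pointing down, gripper open.
Joint ranges: [-3.14, 3.14], [-1.21, 2.06], [-1.07, 1.41], [-3.16, 2.05], [-2.99, -0.16], [-3.1, 3.1]. Speed limits (rad/s): [2.79, 2.79, 3.14, 3.14, 3.14, 3.14].

INTERFACE

Orientations are given as a unit quaternion [x, y, z, w].
In Python, from bench import read_state, get_image, job_done, tcp_to_grasp gives the robot as it stands.
- The arm moves only by the tool jog_arm, never from a script. Its argument "plan" is a list of rows, each a list of 3 entries, a list of its own where there are three numbers: the finger opening in mm, from 0 to 85.4, then the shift along the tool's x, y, z as a fraction of full scale, then the turn, a rotation vector about the tool's x, y, z as a fraction of full scale. A call has 1 to 10 rows; each row is the pose to reach, as a shift and turn from the pose commanded when the call began, along the tool's axes at that moment; what a row does not reach only later rows make up. Full scale, the value 1, is 0.1 m for a shift and 60 degrees for a turn. A row lasts 1/8 s, in which the tool goes at most 62.5 mm and 10.7 degrees, less where a joint would pass 70% of its speed; a pose out of reach is approached as far as the arm can. A call with a number of a shift or a turn outside -1 to 1 is refused whole. A call with a gripper value outside its range is refused whole. The fingers move at their own pace and stop on an object; the grip force is fixed at half the most. Time passes only in rows, so rows that repeat a pose let the fingers close. It gives the time, the measured TCP pose, the force, the opening and the grip force at its end, in the units of the state.
- read_state(): the state, without advancing time (a new reading comes with each control period).
- get_image(name): name is "scene" or "top" or "wrist"; returns a dict with "img" (480x640x3 uint8, red, green, blue), "range_z" (480x640 float32, mm along the optical axis (not along the pixel's ray), 0 where there is no reading), "intrinsics" (3x3 intrinsics, pixels), "extrinsics" (4x4, takes a point from camera to world coordinates); the wrist camera has in their place "tool_from_camera" (4x4, takes a point from camera to tool coordinates, whose origin is the TCP and whose axes are the flange's). Camera axes: x right, y down, z forward; pixel columns grow to the right and rows downward; lengths in mm; the calibration is good to about 2 mm. A picture is of the moment at which its call begins: read the wrist's pose just before it.
- job_done(): hands the job in; it is judged then, once.
The state is a dict: "clock": time; "joints": joint angles; "joint_vel": joint speeds; "joint_efforts": joint torques, N m; "position": TCP position; "ee_rot": TCP orientation; "contact_force": force on the tool from outside, world axes, zero at the start; "wrist_torque": the same for the moment, N m; "gripper_width": finger opening in mm; "grasp_force": force on a finger pad.
Only numpy, scipy, OpenCV 4.12 (cv2) and the standard library are available. Lean on these libraries where they do the work, as an engineer would, in place of code of your own. Each camera call takes 0.05 s, during which the arm holds its last target. There are 200 camera calls.

## Working session

There is one attempt and no reset: what is moved stays moved. The work goes in short steps, Python scripts to look and compute and a tool call to move; the robot and the scene stay as the last step left them, time stands still between calls to the robot, and variables do not carry over. Pictures are saved under pics/ and viewed, at most 10 in all, crops included, and the job is handed in when it is done.

Besides the shell and the picture viewer there is one more tool, called after "Request:" as name([rows], argument=value, ...), one row to a line, values as JSON. jog_arm: Moves the arm, as the interface text tells. Its arguments: {"type":"object","properties":{"plan":{"type":"array"}},"required":["plan"]}

```bash
mkdir -p pics; ls
python3 - <<'E'
from bench import *
import cv2,numpy as np
s=read_state();print(s)
for n in("scene","top"):
    d=get_image(n);np.savez(n+".npz",**{k:np.array(v) for k,v in d.items()})
    cv2.imwrite(f"pics/{n}0.png",d["img"][:,:,::-1]);print(n,np.round(d["intrinsics"],1).tolist(),np.round(d["extrinsics"],3).tolist())
print(tcp_to_grasp)
E
```

```text
pics
{'clock': 0.0, 'joints': array([-1.02340514e+00,  3.85561749e-01,  6.60099458e-03, -5.29915690e-04,
       -1.19397537e+00, -2.58625648e-01]), 'joint_vel': array([-6.70521708e-04, -4.09363997e-04, -6.61386511e-04, -3.01852641e-05,
        7.73526837e-04, -1.51785323e-03]), 'joint_efforts': array([ 7.40970117e-04, -3.92290449e+01,  1.88402313e+01,  4.18630600e+00,
       -4.64642682e-03, -6.57788107e-06]), 'position': array([ 177.85208268, -598.54307633,  230.20413427]), 'ee_rot': array([-1.43784820e-01,  9.89608367e-01,  1.08076470e-03, -1.93066142e-04]), 'contact_force': array([-0.34422524, -0.69043907, -0.08416533]), 'wrist_torque': array([ 0.04917052, -0.0163257 ,  0.02082556]), 'grasp_force': 0.0, 'gripper_width': 85.68552792858743}
scene [[533.5, 0.0, 318.1], [0.0, 533.5, 241.7], [0.0, 0.0, 1.0]] [[-0.04, 0.762, -0.647, 1281.842], [0.999, 0.025, -0.033, 43.434], [-0.009, -0.648, -0.762, 1009.481], [0.0, 0.0, 0.0, 1.0]]
top [[500.8, 0.0, 318.4], [0.0, 500.8, 240.5], [0.0, 0.0, 1.0]] [[-0.004, -0.994, 0.108, 353.354], [-1.0, 0.007, 0.023, -12.755], [-0.023, -0.108, -0.994, 1454.403], [0.0, 0.0, 0.0, 1.0]]
18.700000000000003
```

View pics/top0.png

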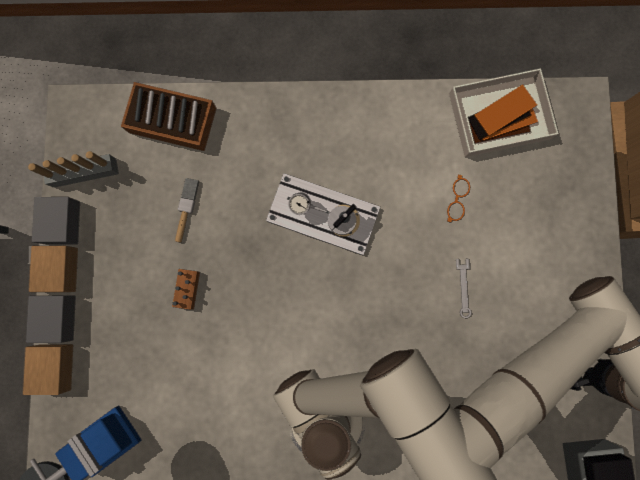

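View pics/scene0.png

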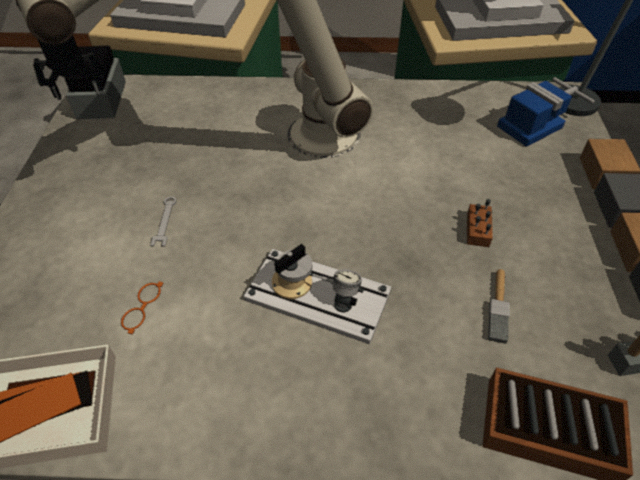

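The top view shows the rig at about (324,214), with the gauge dial at (299,204), the cam handle at (345,217) and its surroundings clear. In the scene view the cam is at (292,262) and the gauge at (347,283).

```bash
cat > h.py <<'E'
import numpy as np,cv2
def cast(uv,K,T,z):
    uv=np.atleast_2d(uv).astype(float);r=np.c_[uv,np.ones(len(uv))]@np.linalg.inv(K).T@T[:3,:3].T
    return T[:3,3]+r*((z-T[2,3])/r[:,2])[:,None]
E
python3 - <<'E'
from h import *
d=np.load("top.npz");K,T=d["intrinsics"],d["extrinsics"];im=d["img"].astype(int);R=d["range_z"]
vv,uu=np.mgrid[:480,:640]
ray=np.stack([(uu-K[0,2])/K[0,0],(vv-K[1,2])/K[1,1],np.ones_like(uu)],-1)*R[...,None]
P=ray@T[:3,:3].T+T[:3,3]
roi=(uu>255)&(uu<395)&(vv>160)&(vv<265)
m=(roi&(P[...,2]>12)).astype(np.uint8)
c=max(cv2.findContours(m,0,2)[0],key=cv2.contourArea)
q=P[...,:2][(m>0)&(P[...,2]<30)]
w=cast(c[:,0],K,T,20)[:,:2].astype(np.float32)
r=cv2.minAreaRect(w);print(r);
b=cv2.boxPoints(r);print(b)
dark=roi&(im.max(2)<45)&(P[...,2]>85)
p=P[dark];print(len(p),p.mean(0));h=cast(np.c_[uu[dark],vv[dark]],K,T,123);print(cv2.minAreaRect(h[:,:2].astype(np.float32)),h.mean(0))
E
```

```text
((587.44970703125, 7.4110260009765625), (299.3992004394531, 152.54489135742188), 70.02750396728516)
[[ 464.63177  -107.232834]
 [ 608.00214  -159.33745 ]
 [ 710.26764   122.054886]
 [ 566.8973    174.1595  ]]
163 [561.09833801 -47.3384579  140.29762824]
((575.1375732421875, -7.784881591796875), (166.09063720703125, 70.17539978027344), 75.81271362304688) [564.31351997 -48.05703576 123.        ]
```

Request:
jog_arm([
  [85, [-0.5, 0.4, 0], [0, 0, 0]],
  [85, [-1, 0.8, 0], [0, 0, 0]],
  [85, [-1, 0.8, 0], [0, 0, 0]],
])

```text
clock: 0.48
position: [252.6, -491.1, 231.4]
ee_rot: [-0.146, 0.989, 0.0, 0.0]
contact_force: [0.0, -0.7, -0.4]
gripper_width: 84.6
grasp_force: 0.0
```

Request:
jog_arm([
  [85, [-0.5, 0.4, 0], [0, 0, 0]],
  [85, [-1, 0.8, 0], [0, 0, 0]],
  [85, [-1, 0.8, 0], [0, 0, 0]],
])

```text
clock: 0.85
position: [325.6, -386.7, 231.4]
ee_rot: [-0.146, 0.989, 0.0, 0.0]
contact_force: [-0.0, -0.4, 1.1]
gripper_width: 85.1
grasp_force: 0.0
```

Request:
jog_arm([
  [85, [-0.5, 0.4, 0], [0, 0, 0]],
  [85, [-1, 0.8, 0], [0, 0, 0]],
  [85, [-1, 0.8, 0], [0, 0, 0]],
])

```text
clock: 1.23
position: [398.8, -282.2, 231.3]
ee_rot: [-0.146, 0.989, -0.0, 0.0]
contact_force: [0.3, -0.2, -0.7]
gripper_width: 85.0
grasp_force: 0.0
```

Request:
jog_arm([
  [85, [-0.5, 0.4, 0], [0, 0, 0]],
  [85, [-1, 0.8, 0], [0, 0, 0]],
  [85, [-1, 0.8, 0], [0, 0, 0]],
])

```text
clock: 1.6
position: [471.9, -177.5, 231.0]
ee_rot: [-0.145, 0.989, -0.0, -0.0]
contact_force: [-0.3, -0.4, -0.2]
gripper_width: 85.2
grasp_force: 0.0
```

```bash
cat >> h.py <<'E'
from scipy.spatial.transform import Rotation as Ro
def tool_z_yaw(ydeg,tilt=0):
    "tool down with its y at world angle ydeg"
    y=np.array([np.cos(np.radians(ydeg)),np.sin(np.radians(ydeg)),0]);z=np.array([0,0,-1.]);return np.c_[np.cross(y,z),y,z]
def jog(s,p,M):
    "shift and turn fractions from state s to position p, axes M"
    R=Ro.from_quat(s["ee_rot"]);t=R.inv()*Ro.from_matrix(M)
    print("shift",np.round(R.inv().apply(np.array(p)-s["position"])/100,3),"turn",np.round(t.as_rotvec()/np.radians(60),3))
def wrist(name):
    from bench import read_state,get_image
    s=read_state();d=get_image("wrist");cv2.imwrite(f"pics/{name}.png",d["img"][:,:,::-1])
    W=np.eye(4);W[:3,:3]=Ro.from_quat(s["ee_rot"]).as_matrix();W[:3,3]=s["position"]
    T=W@d["tool_from_camera"];np.savez(name+".npz",K=d["intrinsics"],T=T,img=d["img"],R=d["range_z"]);return s,d,T
E
python3 - <<'E'
from h import *
s,d,T=wrist("w1");print(s["position"],s["ee_rot"],s["joints"],s["clock"]);print(np.round(d["tool_from_camera"],2).tolist())
jog(s,[565.6,-52.8,230],tool_z_yaw(220))
E
```

```text
[ 471.89182427 -177.49156916  230.9570255 ] [-1.45202176e-01  9.89401993e-01 -4.87983624e-05 -1.47765229e-04] [-3.71453730e-02  1.78973546e-01 -2.82578602e-01  1.67183728e-04
 -1.10951704e+00 -1.24229076e+00] 1.6
[[-0.0, -0.96, -0.27, 69.12], [1.0, -0.0, -0.0, 0.02], [0.0, -0.27, 0.96, -142.85], [0.0, 0.0, 0.0, 1.0]]
shift [-1.256  0.925  0.009] turn [ 0.    -0.    -1.888]
```

View pics/w1.png

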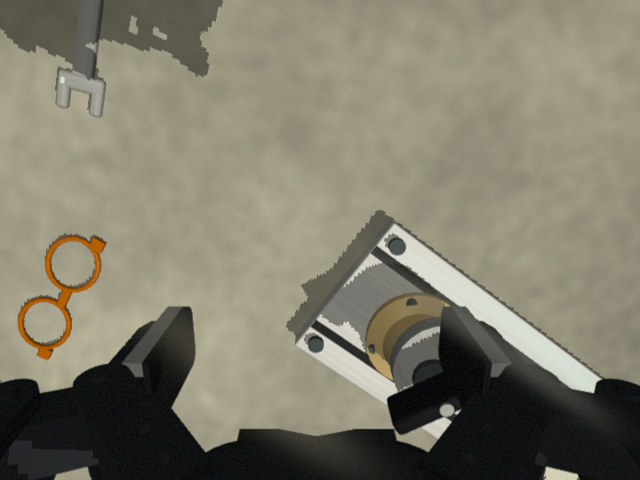

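The wrist view shows the cam, with its handle partly hidden by the right finger, at about (440,390). The plate corner is at (390,215). I'll continue towards the cam, turning the tool on the way.

Request:
jog_arm([
  [85, [-0.3, 0.2, 0], [0, 0, -0.16]],
  [85, [-0.63, 0.46, 0], [0, 0, -0.32]],
  [85, [-0.63, 0.46, 0], [0, 0, -0.48]],
  [85, [-0.63, 0.46, 0], [0, 0, -0.64]],
  [85, [-0.63, 0.46, 0], [0, 0, -0.8]],
  [85, [-0.63, 0.46, 0], [0, 0, -0.95]],
  [85, [-0.63, 0.46, 0], [0, 0, -0.95]],
])

```text
clock: 2.52
position: [516.9, -118.5, 231.1]
ee_rot: [-0.597, 0.802, 0.0, -0.0]
contact_force: [1.4, -0.2, -0.2]
gripper_width: 85.4
grasp_force: 0.0
```

Run:
```python
from h import *
s,d,T=wrist("w2");print(s["position"],s["joints"],s["clock"])
K=d["intrinsics"];im=d["img"].astype(int);R=d["range_z"]
vv,uu=np.mgrid[:480,:640]
P=(np.stack([(uu-K[0,2])/K[0,0],(vv-K[1,2])/K[1,1],np.ones_like(uu)],-1)*R[...,None])@T[:3,:3].T+T[:3,3]
C=np.array([565.6,-52.8])
m=(np.hypot(P[...,0]-C[0],P[...,1]-C[1])<60)&(P[...,2]>117)&(P[...,2]<130)&(im.max(2)<70)
p=P[m];print(len(p),p.mean(0),cv2.minAreaRect(p[:,:2].astype(np.float32)))
m=(P[...,2]>14)&(P[...,2]<26)&(R>0);p=P[m];print(cv2.minAreaRect(p[:,:2].astype(np.float32)))
for y in(210,215,220):jog(s,[565.6,-52.8,230],tool_z_yaw(y))
```

```text
[ 516.88396287 -118.48528654  231.10496549] [ 8.08058884e-02  2.24233217e-01 -2.23386229e-01  7.63439573e-05
 -1.12393802e+00 -3.72936466e-01] 2.525
2139 [565.65612036 -55.8623311  122.31649243] ((565.9114379882812, -54.04534149169922), (14.053739547729492, 79.36541748046875), 45.28547286987305)
((583.6399536132812, -6.5159912109375), (271.7989196777344, 150.26919555664062), 69.96248626708984)
shift [-0.769 -0.277  0.011] turn [ 0.001 -0.    -0.779]
shift [-0.769 -0.277  0.011] turn [ 0.001 -0.    -0.862]
shift [-0.769 -0.277  0.011] turn [ 0.001  0.    -0.946]
```

View pics/w2.png

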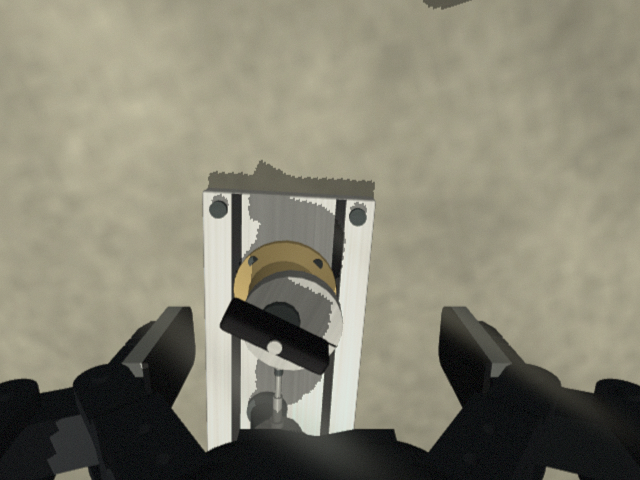

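The handle shows at about (275,335), close to the measured centre (566,-54), lying at 135.3°. The plunger is below it at (279,385). So the cam stands at about 1.14 rad.

Request:
jog_arm([
  [85, [-0.4, -0.14, 0], [0, 0, -0.17]],
  [85, [-0.764, -0.281, 0.1], [0, 0, -0.34]],
  [85, [-0.764, -0.281, 0.2], [0, 0, -0.5]],
  [85, [-0.764, -0.281, 0.3], [0, 0, -0.67]],
  [85, [-0.764, -0.281, 0.4], [0, 0, -0.83]],
  [85, [-0.764, -0.281, 0.5], [0, 0, -1]],
  [85, [-0.764, -0.281, 0.5], [0, 0, -1]],
  [85, [-0.764, -0.281, 0.5], [0, 0, -1]],
])

```text
clock: 3.58
position: [566.4, -51.6, 181.7]
ee_rot: [0.918, -0.396, 0.0, -0.0]
contact_force: [-0.1, -0.7, 0.1]
gripper_width: 84.9
grasp_force: 0.0
```

Run:
```python
from h import *
s,d,T=wrist("w3");print(s["position"],s["joints"],s["clock"])
K=d["intrinsics"];im=d["img"].astype(int);R=d["range_z"]
vv,uu=np.mgrid[:480,:640]
P=(np.stack([(uu-K[0,2])/K[0,0],(vv-K[1,2])/K[1,1],np.ones_like(uu)],-1)*R[...,None])@T[:3,:3].T+T[:3,3]
C=np.array([565.6,-52.8])
m=(np.hypot(P[...,0]-C[0],P[...,1]-C[1])<60)&(P[...,2]>117)&(P[...,2]<130)&(im.max(2)<70)
p=P[m];print(len(p),p.mean(0),cv2.minAreaRect(p[:,:2].astype(np.float32)))
jog(s,[565.8,-53.4,94.5],tool_z_yaw(225.3))
```

```text
[566.40833017 -51.64939781 181.7090137 ] [ 1.94010702e-01  3.30154073e-01 -2.06431323e-01  3.19032878e-04
 -1.03372769e+00  5.61817888e-01] 3.575
3536 [568.89287506 -55.94136903 122.69592364] ((566.8051147460938, -53.77876281738281), (14.033049583435059, 78.85330963134766), 45.23857498168945)
shift [0.008 0.017 0.872] turn [-0.    -0.    -0.033]
```

Request:
jog_arm([
  [85, [0.012, 0.014, 0.3], [0, 0, -0.03]],
  [85, [0.012, 0.014, 0.6], [0, 0, -0.03]],
  [85, [0.012, 0.014, 0.8], [0, 0, -0.03]],
  [85, [0.012, 0.014, 0.87], [0, 0, -0.03]],
  [85, [0.012, 0.014, 0.87], [0, 0, -0.03]],
  [0, [0.012, 0.014, 0.87], [0, 0, -0.03]],
  [0, [0.012, 0.014, 0.87], [0, 0, -0.03]],
  [0, [0.012, 0.014, 0.87], [0, 0, -0.03]],
  [0, [0.012, 0.014, 0.87], [0, 0, -0.03]],
  [0, [0.012, 0.014, 0.87], [0, 0, -0.03]],
])

```text
clock: 4.88
position: [565.9, -53.1, 94.7]
ee_rot: [0.925, -0.38, 0.0, 0.0]
contact_force: [-2.2, -0.5, 3.5]
gripper_width: 13.3
grasp_force: 59.9
```

Request:
jog_arm([
  [0, [0, 0, 0], [0, 0, 0]],
  [0, [0, 0, 0], [0, 0, 0]],
  [0, [0, 0, 0], [0, 0, 0]],
])

```text
clock: 5.25
position: [565.9, -53.0, 94.7]
ee_rot: [0.925, -0.38, -0.0, 0.0]
contact_force: [-2.3, -1.5, 5.3]
gripper_width: 13.0
grasp_force: 60.2
```

Run:
```python
from h import *
from bench import *
s=read_state();print(s)
jog(s,[566.3,-53.5,94.5],tool_z_yaw(160))
```

```text
{'clock': 5.25, 'joints': array([ 1.91654168e-01,  4.24516444e-01, -3.10870483e-01,  3.16746264e-04,
       -8.35601344e-01,  5.99657740e-01]), 'joint_vel': array([ 0.00213406, -0.00119673,  0.0006014 ,  0.00162925, -0.00176206,
       -0.00029725]), 'joint_efforts': array([  0.55422261, -34.51175809,  14.73988295,   2.98190698,
         0.67431752,   0.04658591]), 'position': array([565.90840979, -53.04521085,  94.72118692]), 'ee_rot': array([ 9.25047387e-01, -3.79851693e-01, -1.56981319e-05,  1.50863885e-04]), 'contact_force': array([-2.29890597, -1.47743386,  5.27367758]), 'wrist_torque': array([-0.17703158,  0.71244113, -0.06375117]), 'grasp_force': 60.18070042133331, 'gripper_width': 13.001222389970101}
shift [0.006 0.    0.002] turn [ 0.    -0.     1.089]
```

Request:
jog_arm([
  [0, [0, 0, 0], [0, 0, 0.12]],
  [0, [0, 0, 0], [0, 0, 0.24]],
  [0, [0, 0, 0], [0, 0, 0.36]],
  [0, [0, 0, 0], [0, 0, 0.48]],
  [0, [0, 0, 0], [0, 0, 0.6]],
  [0, [0, 0, 0], [0, 0, 0.72]],
  [0, [0, 0, 0], [0, 0, 0.84]],
  [0, [0, 0, 0], [0, 0, 0.96]],
  [0, [0, 0, 0], [0, 0, 0.96]],
])

```text
clock: 6.38
position: [566.4, -52.9, 94.7]
ee_rot: [-0.628, 0.778, -0.0, 0.0]
contact_force: [-1.2, -0.0, 4.2]
gripper_width: 13.4
grasp_force: 60.2
```

Request:
jog_arm([
  [0, [0, 0, 0], [0, 0, 0.06]],
  [0, [0, 0, 0], [0, 0, 0.13]],
  [0, [0, 0, 0], [0, 0, 0.13]],
  [0, [0, 0, 0], [0, 0, 0.13]],
])

```text
clock: 6.88
position: [566.4, -52.9, 94.7]
ee_rot: [-0.574, 0.819, -0.0, 0.0]
contact_force: [-1.9, -0.8, 6.3]
gripper_width: 13.2
grasp_force: 60.3
```

Run:
```python
from h import *
from bench import *
s=read_state();y=Ro.from_quat(s["ee_rot"]).as_matrix()[:,1];print(s["joints"],np.degrees(np.arctan2(y[1],y[0])));print(s["contact_force"],s["wrist_torque"],s["gripper_width"])
```

```text
[ 1.91591803e-01  4.24749046e-01 -3.10387962e-01  1.76991027e-04
 -8.34614149e-01 -5.39454840e-01] 160.07570973235514
[-1.92988914 -0.80713559  6.25667757] [-0.13238963  0.38516607 -0.17023513] 13.233299042837546
```

Cam turned to its mark. Release it and lift off.

Request:
jog_arm([
  [40, [0, 0, 0], [0, 0, 0]],
  [60, [0, 0, 0], [0, 0, 0]],
  [60, [0, 0, 0], [0, 0, 0]],
  [60, [0, 0, 0], [0, 0, 0]],
  [60, [0, 0, -0.3], [0, 0, 0]],
  [60, [0, 0, -0.7], [0, 0, 0]],
  [60, [0, 0, -1], [0, 0, 0]],
  [60, [0, 0, -1], [0, 0, 0]],
])

```text
clock: 7.88
position: [567.6, -52.7, 197.2]
ee_rot: [-0.573, 0.819, -0.002, 0.003]
contact_force: [0.4, -1.0, -0.5]
gripper_width: 59.9
grasp_force: 0.0
```

```bash
cat >> h.py <<'E'
xr=np.array([.9397,-.342,0]);yr=np.array([.342,.9397,0]);ez=np.array([0,0,1.])
a=np.radians(25);n=-xr*np.sin(a)+ez*np.cos(a);ux=xr*np.cos(a)+ez*np.sin(a)
D=np.array([587,7.4,0])+66*yr+97*ez-24*np.sin(a)*xr
Mg=np.c_[np.cross(-ux,-n),-ux,-n]
E
python3 - <<'E'
from h import *
s,d,T=wrist("w4");print(s["position"],s["clock"],D)
K=d["intrinsics"];im=d["img"].astype(int);R=d["range_z"]
vv,uu=np.mgrid[:480,:640]
P=(np.stack([(uu-K[0,2])/K[0,0],(vv-K[1,2])/K[1,1],np.ones_like(uu)],-1)*R[...,None])@T[:3,:3].T+T[:3,3]
m=(np.hypot(P[...,0]-566,P[...,1]+53)<60)&(P[...,2]>117)&(P[...,2]<130)&(im.max(2)<70)
p=P[m];print(len(p),cv2.minAreaRect(p[:,:2].astype(np.float32)))
m=(P[...,2]>14)&(P[...,2]<26)&(R>0);p=P[m];print(cv2.minAreaRect(p[:,:2].astype(np.float32)))
jog(s,D+80*n,Mg)
E
```

```text
[567.59171436 -52.74360975 197.24399714] 7.875 [600.04077487  72.88905069  97.        ]
3083 ((566.1104125976562, -53.9814453125), (78.67689514160156, 13.849242210388184), 69.64934539794922)
((588.35107421875, 6.688446044921875), (299.1964416503906, 150.5530548095703), 69.97876739501953)
shift [-1.291  0.465  0.278] turn [ 0.411  0.003 -0.001]
```

View pics/w4.png

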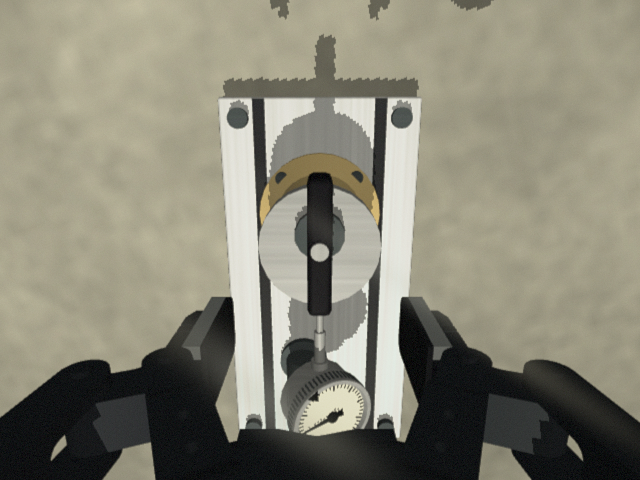

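The handle now lies along the plate at image column 320, in line with the plunger (320,330). It reads 69.65° against the rig's 69.98°. The dial is at about (330,410). Next, move over the dial.

Request:
jog_arm([
  [85, [-0.4, 0.2, -0.1], [0.1, 0, 0]],
  [85, [-0.8, 0.46, -0.1], [0.25, 0, 0]],
  [85, [-1, 0.46, 0], [0.41, 0, 0]],
  [85, [-1, 0.46, 0.1], [0.41, 0, 0]],
  [85, [-1, 0.46, 0.1], [0.41, 0, 0]],
])

```text
clock: 8.55
position: [553.6, 55.7, 180.7]
ee_rot: [-0.562, 0.8, -0.174, 0.118]
contact_force: [0.4, -1.4, 0.7]
gripper_width: 85.0
grasp_force: 0.0
```

Request:
jog_arm([
  [85, [-0.29, 0, 0], [0, 0, 0]],
  [85, [-0.29, 0, 0], [0, 0, 0]],
  [85, [-0.29, 0, 0], [0, 0, 0]],
])

```text
clock: 8.93
position: [567.2, 83.6, 184.1]
ee_rot: [-0.56, 0.801, -0.174, 0.122]
contact_force: [0.2, -0.6, -0.5]
gripper_width: 84.9
grasp_force: 0.0
```

```bash
cat >> h.py <<'E'
def proj(X,K,T):
    c=(np.atleast_2d(X)-T[:3,3])@T[:3,:3];return (c[:,:2]/c[:,2:])@np.diag([K[0,0],K[1,1]])+K[:2,2]
def dial(d,T,D,name,S=10,save=True):
    "rectified dial: up = 12 o'clock, S px/mm"
    K=d["intrinsics"];left=np.cross(n,ux);F=D-1.8*n
    q=np.array([F+30*(sy*ux+sx*left) for sx,sy in((1,1),(-1,1),(-1,-1),(1,-1))])
    H=cv2.getPerspectiveTransform(proj(q,K,T).astype(np.float32),np.float32([[0,0],[60*S,0],[60*S,60*S],[0,60*S]]))
    o=cv2.warpPerspective(d["img"],H,(60*S,60*S),flags=cv2.INTER_CUBIC)
    if save: cv2.imwrite(f"pics/{name}.png",o[:,:,::-1])
    return o
E
python3 - <<'E'
from h import *
s,d,T=wrist("w5");print(s["position"],s["joints"],s["clock"])
jog(s,D+80*n,Mg)
dial(d,T,D,"dial5")
im=d["img"].copy();u=proj(D,d["intrinsics"],T);print(u)
K=d["intrinsics"];R=d["range_z"];vv,uu=np.mgrid[:480,:640]
P=(np.stack([(uu-K[0,2])/K[0,0],(vv-K[1,2])/K[1,1],np.ones_like(uu)],-1)*R[...,None])@T[:3,:3].T+T[:3,3]-D
h=P@n;r=np.linalg.norm(P-h[...,None]*n,axis=-1);m=(R>0)&(abs(h)<8)&(r<40);L=np.c_[P[m]@ux,P[m]@np.cross(n,ux)].astype(np.float32)
print(cv2.minEnclosingCircle(L),np.percentile(h[m],[5,50,95]));A=np.c_[L,np.ones(len(L))];print(np.linalg.lstsq(A,h[m],rcond=None)[0])
E
python3 -c "
import cv2,numpy as np
a=cv2.imread('pics/w5.png');b=cv2.imread('pics/dial5.png');b=cv2.resize(b,(400,400));a=cv2.resize(a,(400,300));c=np.zeros((400,800,3),np.uint8);c[:300,:400]=a;c[:,400:]=b;cv2.imwrite('pics/c5.png',c)"
```

```text
[567.23565288  83.56484656 184.14556596] [ 0.53341256  0.18678375 -0.70003808  0.71458983 -0.51309385 -1.48505264] 8.925
shift [-0.012  0.055  0.136] turn [ 0.007 -0.001 -0.002]
[[325.28332676 245.72569846]]
((1.165354609489441, -0.34303024411201477), 30.320579528808594) [-4.51608734 -3.12550227  0.08498957]
[ 4.94479732e-03  1.69314684e-03 -2.70857120e+00]
```

View pics/c5.png

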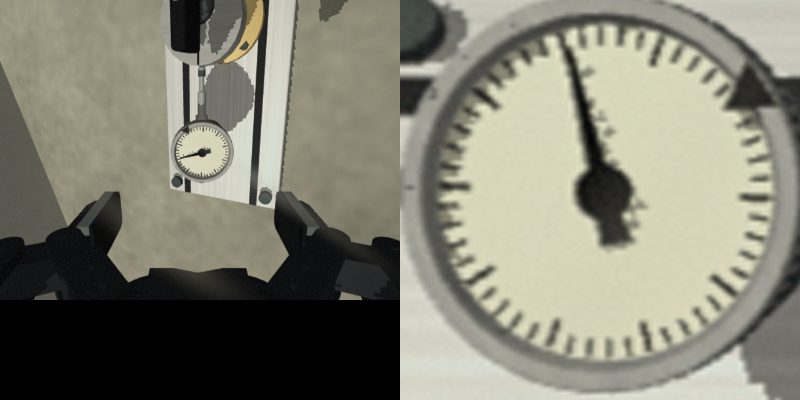

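The dial shows the pointer tip at (563,35) in the rectified half, about 14° left of 12 o'clock. The triangle's inner tip is at (727,108), about 57° right. I'll refine these numbers and plan the grasp.

```bash
cat >> h.py <<'E'
D=D+1.2*ux-0.4*np.cross(n,ux)
def angles(o,S=10):
    g=o.max(2).astype(np.uint8);pol=cv2.warpPolar(g,(30*S,3600),(30*S,30*S),30*S,cv2.INTER_LINEAR).astype(int)
    th=(np.arange(3600)/10+90)  # deg clockwise of 12 o'clock, from +x clockwise
    def mean(mask):
        w=np.exp(1j*np.radians(th))@mask.sum(1);return (np.degrees(np.angle(w))+180)%360-180
    return mean(pol[:,11*S:17*S]<90),pol,th
E
python3 - <<'E'
from h import *
z=np.load("w5.npz");d={"img":z["img"],"intrinsics":z["K"]};T=z["T"]
o=dial(d,T,D,"d5b");p,pol,th=angles(o);print("pointer cw",p)
b=(pol[:,245:265]<80).mean(1)
for t,v in zip(th,b):
    if v>.6 and round(t*10)%20==0:print(round(t,1),round(v,2),end="; ")
from bench import *
s=read_state();print();jog(s,D-17*n,Mg)
E
```

```text
pointer cw -13.219807912837183
308.0 0.9; 316.0 1.0; 414.0 1.0; 416.0 1.0; 418.0 1.0; 420.0 0.7; 
shift [-0.012  0.034  1.106] turn [ 0.007 -0.001 -0.002]
```

Request:
jog_arm([
  [85, [-0.012, 0.034, 0.3], [0.007, 0, 0]],
  [85, [-0.012, 0.034, 0.6], [0.007, 0, 0]],
  [85, [-0.012, 0.034, 0.8], [0.007, 0, 0]],
  [85, [-0.012, 0.034, 0.9], [0.007, 0, 0]],
  [85, [-0.012, 0.034, 0.9], [0.007, 0, 0]],
])

```text
clock: 9.6
position: [599.5, 71.4, 100.3]
ee_rot: [-0.559, 0.801, -0.178, 0.123]
contact_force: [-0.1, 0.3, 0.3]
gripper_width: 85.1
grasp_force: 0.0
```

Run:
```python
from h import *
from bench import *
s=read_state();print(s["contact_force"]);jog(s,D-17*n,Mg)
```

```text
[-0.06905446  0.33897771  0.29511801]
shift [-0.012  0.002  0.2  ] turn [ 0.001 -0.003 -0.002]
```

Request:
jog_arm([
  [85, [-0.012, 0.002, 0.1], [0, 0, 0]],
  [85, [-0.012, 0.002, 0.2], [0, 0, 0]],
  [85, [-0.012, 0.002, 0.2], [0, 0, 0]],
  [50, [-0.012, 0.002, 0.2], [0, 0, 0]],
  [50, [-0.012, 0.002, 0.2], [0, 0, 0]],
  [50, [-0.012, 0.002, 0.2], [0, 0, 0]],
  [50, [-0.012, 0.002, 0.2], [0, 0, 0]],
  [50, [-0.012, 0.002, 0.2], [0, 0, 0]],
])

```text
clock: 10.6
position: [607.4, 72.4, 84.0]
ee_rot: [-0.56, 0.8, -0.178, 0.125]
contact_force: [-5.3, 0.3, 5.3]
gripper_width: 57.3
grasp_force: 62.3
```

Run:
```python
from h import *
from bench import *
s=read_state();print(s["position"],s["contact_force"],s["wrist_torque"],s["gripper_width"]);jog(s,D-17*n,Mg)
```

```text
[607.41974208  72.37399971  83.95812769] [-5.31704532  0.29784666  5.28202705] [ 0.31238766  1.60338997 -0.11452821] 57.32262363453333
shift [ 0.024 -0.003  0.022] turn [-0.001  0.001 -0.   ]
```

Request:
jog_arm([
  [50, [0, 0, 0], [0, 0, -0.1]],
  [50, [0, 0, 0], [0, 0, -0.2]],
  [50, [0, 0, 0], [0, 0, -0.3]],
  [50, [0, 0, 0], [0, 0, -0.3]],
])

```text
clock: 11.1
position: [606.8, 72.5, 83.7]
ee_rot: [-0.679, 0.702, -0.195, 0.095]
contact_force: [-6.8, 1.2, 6.6]
gripper_width: 57.4
grasp_force: 62.4
```

Run:
```python
from h import *
s,d,T=wrist("w6");print(s["position"],s["contact_force"],s["wrist_torque"],s["gripper_width"])
dial(d,T,D,"d6")
a=cv2.resize(cv2.imread("pics/w6.png"),(400,300));b=cv2.resize(cv2.imread("pics/d6.png"),(400,400));c=np.zeros((400,800,3),np.uint8);c[:300,:400]=a;c[:,400:]=b;cv2.imwrite("pics/c6.png",c)
```

```text
[606.84040789  72.45065608  83.6601481 ] [-6.8337274   1.20606557  6.63822016] [ 0.23651393  1.9686532  -0.18667327] 57.426212857878845
```

View pics/c6.png

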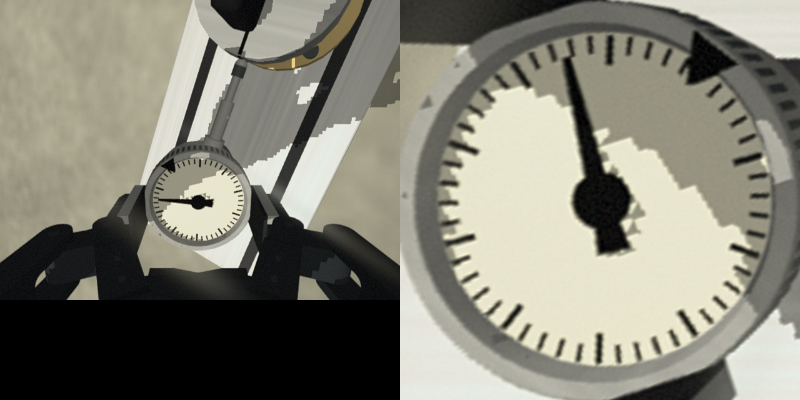

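The bezel has followed the 18° turn. The triangle's inner tip is now at (692,83), about 39° right, and the pointer tip at (567,58), about 13° left. That leaves about 52° to go.

Request:
jog_arm([
  [50, [0, 0, 0], [0, 0, -0.12]],
  [50, [0, 0, 0], [0, 0, -0.24]],
  [50, [0, 0, 0], [0, 0, -0.36]],
  [50, [0, 0, 0], [0, 0, -0.48]],
  [50, [0, 0, 0], [0, 0, -0.6]],
  [50, [0, 0, 0], [0, 0, -0.72]],
  [50, [0, 0, 0], [0, 0, -0.86]],
  [50, [0, 0, 0], [0, 0, -0.86]],
  [50, [0, 0, 0], [0, 0, -0.86]],
])

```text
clock: 12.28
position: [605.3, 71.6, 83.0]
ee_rot: [0.916, -0.337, 0.216, -0.0]
contact_force: [-11.2, -1.0, 9.8]
gripper_width: 57.3
grasp_force: 62.9
```

Run:
```python
from h import *
s,d,T=wrist("w7");print(s["position"],s["joints"],s["contact_force"],s["wrist_torque"],s["gripper_width"])
dial(d,T,D,"d7")
```

```text
[605.27921137  71.6276546   83.01630623] [ 0.22683232  0.36161043 -0.84110391  1.58558297 -0.23286832 -0.90299324] [-11.15089871  -0.96693275   9.78228261] [-0.17895856  3.08869021 -0.50556101] 57.314462133894985
```

View pics/d7.png

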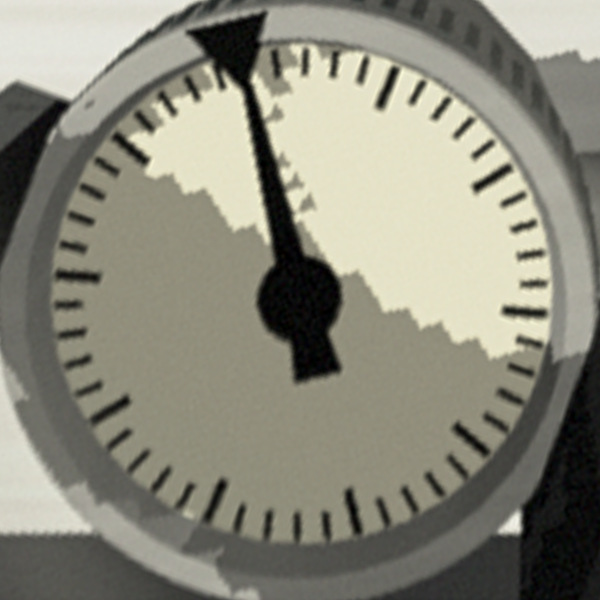

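The triangle's apex (243,85) sits on the pointer's tip (247,90). Release and back out.

Request:
jog_arm([
  [70, [0, 0, 0], [0, 0, 0]],
  [85, [0, 0, 0], [0, 0, 0]],
  [85, [0, 0, 0], [0, 0, 0]],
  [85, [0, 0, 0], [0, 0, 0]],
  [85, [0, 0, -0.2], [0, 0, 0]],
  [85, [0, 0, -0.5], [0, 0, 0]],
  [85, [0, 0, -0.8], [0, 0, 0]],
  [85, [0, 0, -0.8], [0, 0, 0]],
])

```text
clock: 13.32
position: [577.0, 85.5, 157.9]
ee_rot: [0.916, -0.337, 0.218, -0.003]
contact_force: [1.1, 1.5, -0.0]
gripper_width: 85.1
grasp_force: 0.0
```

Run:
```python
from h import *
from bench import *
s,d,T=wrist("w8");print(s["position"],s["joints"],s["contact_force"],s["clock"])
o=dial(d,T,D,"d8");cv2.imwrite("pics/d8.png",np.hstack([cv2.resize(o,(400,400)),cv2.resize(d["img"],(400,300))[:, :] if 0 else cv2.copyMakeBorder(cv2.resize(d["img"],(400,300)),0,100,0,0,0)])[:,:,::-1])
```

```text
[576.97330781  85.46579536 157.87477902] [ 0.48838348  0.22880271 -0.75652394  0.87894933 -0.41912152 -0.40680069] [ 1.14759104  1.5255882  -0.00309505] 13.325
```

View pics/d8.png

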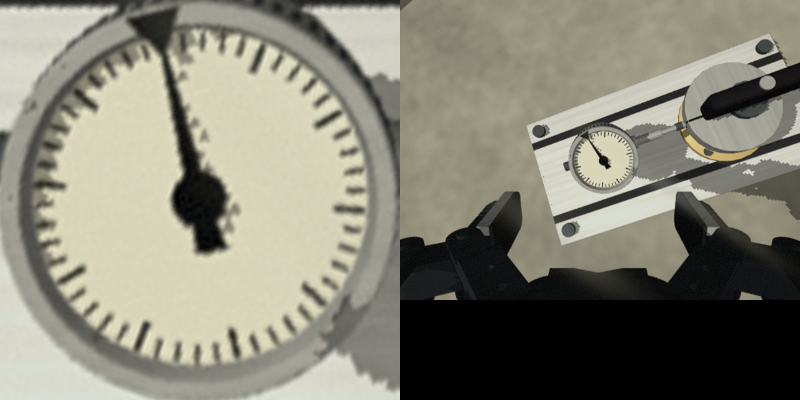

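After release the zero triangle (157,55) still stands at the pointer's tip (162,57). The cam handle points straight at the plunger, and the gripper is clear.

```bash
python3 -c "
from bench import *
print(job_done())"
```

```text
the job is handed in; nothing more can be done
None
```

The job is handed in at about 13 s on the robot's clock: the cam stands with its high point on the plunger (about 0.3° off by camera), the zero mark is at the pointer's tip well within one division, and the arm touched none of the loose things.

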